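Pack up the injector service case

TASK

The injector job is finished, so close up the service case on the bench: first push the upright tool flap down until it lies flat inside the case, and only then swing the hinged cover over it and press it fully shut. Push with the fingertips or the outside of the fingers and never pinch the flap or the cover; leave the small parts in the case and everything around it where they are.

Things in the scene. Friction and masses are not known exactly. Their poses are not given: they have to be found in the camera images.
- case: Open grey plastic service case, 220 mm (its x) by 260 mm (its y), 90 mm high, walls 6 mm, screwed to the bench so it cannot shift. Origin: centre of its underside on the bench. Its +x side carries the cover's hinge, its -x side has two latches and a low carrying handle (sticking out 21 mm, 45 mm above the bench). Its +x points roughly to the robot's left (yaw 1.15 to 2.0 rad)
- cover (a joint): Angle of the cover about the top of the case's +x wall: 0 = fully shut, lying level on the rim, 1.57 = standing upright, more = leaning outwards; starts at 1.6 to 1.9, stop at 2.0. Stiff friction hinge (about 0.6 N m): it stays where it is left and must be pushed all the way, about 3 to 6 N near its free edge
- cover_hinge (a point): Middle of the cover's hinge line, at case x +110 mm, y 0, 90 mm above the bench; the line runs along the case's y and does not move
- cover_mid (a point): Centre of the cover's flat slab, which is 220 mm by 260 mm by 8 mm; point z is square to the slab and points out of its outer face (up when shut), point x points from the free edge to the hinge, y along the hinge. The slab's outer face is 4 mm from this point and lies 23 mm from the hinge line, square to the slab; a rim 6 mm thick stands 15 mm out of its inner face. The shut cover's top is 113 mm above the bench
- cover_edge (a point): Middle of the cover's free edge, at half the slab's thickness, 220 mm from the hinge along the slab
- flap (a joint): Angle of the tool flap about its hinge inside the case's -x wall: 0 = folded down flat inside the case, 1.57 = standing upright; starts at 1.3 to 1.65, stop at 1.7. Folds towards the cover's side. Friction hinge (about 0.16 N m): it stays where it is left, about 1 to 2 N near its free edge pushes it
- flap_hinge (a point): Middle of the flap's hinge line, at case x -95 mm, y 0, 64 mm above the bench; the line runs along the case's y and does not move
- flap_mid (a point): Centre of the flap, an aluminium panel 140 mm (from hinge to free edge) by 200 mm by 6 mm; the hinge line lies at half its thickness. Its plain outer face looks away from the cover when upright and up when folded; small tools are clipped to the other face. Its z points out of the plain face, its x from the hinge to the free edge. Folded flat its plain face is 67 mm above the bench, 23 mm below the case's rim
- flap_edge (a point): Middle of the flap's free edge, 140 mm from its hinge
- socket: Loose steel wrench socket, 26 mm across, 34 mm tall, standing on the case floor near the cover's hinge side; origin at its underside. Leave it
- nozzle: Loose brass injector nozzle, 24 mm across, 38 mm tall, standing on the case floor near the cover's hinge side; origin at its underside. Leave it
- spray: Spray can, 60 mm across, 180 mm tall, standing outside the case off its -x (latch) side; origin at its underside. Leave it
- jar: Amber jar with black cap, 64 mm across, 75 mm tall, standing beyond the opened cover; origin at its underside. Leave it
- tape: Roll of yellow tape, 90 mm across, 35 mm tall, lying flat at the case's -y end; origin at its underside. Leave it
- driver: Screwdriver about 200 mm long and 26 mm thick, lying outside the case's -x (latch) side; origin at the underside of its middle. Leave it
- relay: Black relay block, 50 x 40 x 45 mm, standing beyond the opened cover; origin at its underside. Leave it

How it is judged:
On the way, in this order (a step that is already met when the one before it is completed fails the run):
1. the flap is folded down flat (within 0.08 rad) while the cover still stands open (value of joint flap below 0.08 rad and value of joint cover above 1 rad), for 0.2 s.
2. the cover is shut (within 0.04 rad) over the folded flap (value of joint cover below 0.04 rad and value of joint flap below 0.08 rad), for 0.2 s.
At the end, for the whole second after the job is handed in: The flap lies flat in the case (within 0.08 rad) and the cover is shut over it (within 0.04 rad, about 9 mm at its free edge) and at rest; each loose part is within 30 mm of where it stood (all of step 2 and velocity of joint cover between -0.05 and 0.05 rad/s and distance of each of socket, nozzle, spray, jar, tape, driver, relay from where it was at the start of the episode below 0.03 m); the robot touches nothing.
It fails at once if the cover is brought down (below 0.7 rad) while the flap still stands up (above 0.3 rad) (value of joint cover below 0.7 rad and value of joint flap above 0.3 rad).
It fails at once if the cover is pinched between the fingers instead of pushed (contact force between the fingers and cover above 0.5 N and x of the grasp point in the frame of cover_mid between -0.11 and 0.11 m and y of the grasp point in the frame of cover_mid between -0.13 and 0.13 m and z of the grasp point in the frame of cover_mid between -0.02 and 0.006 m).
It fails at once if the flap is pinched between the fingers instead of pushed (contact force between the fingers and flap above 0.5 N and x of the grasp point in the frame of flap_mid between -0.07 and 0.07 m and y of the grasp point in the frame of flap_mid between -0.1 and 0.1 m and z of the grasp point in the frame of flap_mid between -0.006 and 0.006 m).
It fails at once if a loose part in or around the case is moved (more than 30 mm), lifted or knocked over (distance of any of socket, nozzle, spray, jar, tape, driver, relay from where it was at the start of the episode above 0.03 m or angle between any of socket, nozzle, spray, jar, tape, relay's own z axis and vertical above 0.5 rad).
It also fails if it takes over 58 s, if anything falls off the work surface, if the arm or the gripper's body presses on something with over 40 N, if the wrist force passes 120 N, or if a joint passes its speed limit or range.

ROBOT

A 6-joint arm with a two-finger parallel gripper is mounted at the origin on the work surface. World frame = base frame: x ahead of the robot, y to its left, z up, the work surface at z = 0. Lengths are in m, angles in rad, forces in N, time in s.
With the tool pointing down it reaches from about 0.375 to 0.825 m from the base axis. Payload 5.5 kg.
Tool frame: the origin (TCP) lies at the very end of the fingers, on their centre line; the grasp point (between the pads) lies manip.grasp_offset behind it (manip.grasp_offset is the distance from the TCP to the grasp point, in m); z points along the fingers, y is the line along which they close (so a half turn about z gives the same grasp; the last joint's range is limited). The gripper opens to 85 mm and grips with 20 to 120 N. Pads are 22 mm wide; open, the fingers measure 114 mm over their backs; the gripper's body (76 mm by 85 mm) begins 54 mm behind the grasp point. The pads swing forward as they close: fully open they stand 13 mm farther back than shut.
Start: joints at [-1.171, 0.314, -0.047, 1.21, 0, 1.571], TCP at [0.234, -0.553, 0.231] pointing down, gripper open.
Joint ranges: [-2.67, 2.67], [-0.69, 1.73], [-1.03, 1.25], [-2.08, 2.16], [-1.42, 1.45], [-3.14, 3.14]. Speed limits (rad/s): [2.39, 2.39, 3.01, 3.14, 3.14, 3.14].

INTERFACE

Orientations are given as a unit quaternion [w, x, y, z].
In Python, from plant import manip gives the robot as it stands. The module is installed in compiled form; this text tells all that it offers.
- The arm moves only by the tool carry_out, never from a script. Its argument "steps" is a list of rows, each a list of 4 numbers: the shift along the world's x, y, z scaled (see below), then the turn about the world's z scaled (see below). A call has 1 to 5 rows; each row shifts and turns the commanded pose from where the row before left it; what a row does not reach is not made up. The controller multiplies each number of a shift by 5 cm and each number of a turn by 5 degrees. A row lasts 1/10 s, in which the tool goes at most 50 mm and 8.59 degrees, less where a joint would pass 70% of its speed; a pose out of reach is approached as far as the arm can. A call with a number of a shift or a turn outside -1 to 1 is refused whole. A call with a gripper value outside its range is refused whole. "grip" is the closure, from -1 (fully open) to 1 (shut), set as the call begins (left out, the last holds). The fingers move at their own pace and stop on an object; "grip_force" is the grip in N (left out, the last holds). Time passes only in rows, so rows that do not move let the fingers close. It gives the time, the measured TCP pose, the force, the opening and the grip force at its end, in the units of the state.
- manip.get_obs(): the state, without advancing time (a new reading comes with each control period).
- manip.capture(name): name is "scene" or "top"; returns the picture (480x640x3 uint8, red, green, blue); there is no depth.
- manip.get_calibration(name): a dict with "vertical_fov" (degrees; the focal length in pixels is half the picture's height over the tangent of half this angle, whatever the lens; pixels are square), "cx", "cy" (the principal point, pixels), "R" (3x3) and "t" (3): a world point X has camera coordinates R X + t. Camera axes: x right, y down, z forward; pixel columns grow to the right and rows downward; lengths in m; the calibration is good to about 2 mm. A picture is of the moment at which its call begins. get_calibration takes no time and is no camera call.
- manip.job_done(): hands the job in; it is judged then, once.
The state is a dict: "clock": time; "q": joint angles; "dq": joint speeds; "joint_efforts": joint torques, N m; "eef_pos": TCP position; "tcp_rot": TCP orientation; "contact_force": force on the tool from outside, world axes, zero at the start; "torque": the same for the moment, N m; "opening": opening from 0.0 (shut) to 1.0 (fully open); "finger_force": force on a finger pad.
Only numpy, scipy, OpenCV 4.12 (cv2) and the standard library are available. Lean on these libraries where they do the work, as an engineer would, in place of code of your own. Each camera call takes 0.05 s, during which the arm holds its last target. There are 200 camera calls.

## Working session

There is one attempt and no reset: what is moved stays moved. The work goes in short steps, Python scripts to look and compute and a tool call to move; the robot and the scene stay as the last step left them, time stands still between calls to the robot, and variables do not carry over. Pictures are saved under pics/ and viewed, at most 10 in all, crops included, and the job is handed in when it is done.

Besides the shell and the picture viewer there is one more tool, called after "Request:" as name(argument=value, ...), one argument or row to a line, values as JSON. carry_out: Moves the arm, as the interface text tells. Its arguments: {"type":"object","properties":{"steps":{"type":"array"},"grip":{"type":"number"},"grip_force":{"type":"number"}},"required":["steps"]}

```bash
mkdir -p pics; python3 - <<'E'
from plant import manip
import cv2
for n in("scene","top"):
    cv2.imwrite(f"pics/{n}0.png",manip.capture(n)[:,:,::-1]); c=manip.get_calibration(n); print(n,c)
print(manip.get_obs(),manip.grasp_offset)
E
```

```text
scene {'vertical_fov': 43.9093689514675, 'cx': 311.864834475189, 'cy': 236.84152374148314, 'R': array([[ 0.45084188,  0.89233134, -0.02205396],
       [ 0.583332  , -0.31324435, -0.74940093],
       [-0.67562222,  0.32499654, -0.6617491 ]]), 't': array([-0.25310952, -0.22514429,  1.42653594])}
top {'vertical_fov': 42.764851074738, 'cx': 315.3654938708824, 'cy': 240.9325646194828, 'R': array([[-0.02020902, -0.99979507, -0.00118904],
       [-0.98981423,  0.02017488, -0.14092822],
       [ 0.14092332, -0.00167109, -0.9900191 ]]), 't': array([0.03496784, 0.54170973, 0.98674956])}
{'clock': 0.1, 'q': array([-1.17101962e+00,  3.14180426e-01, -4.79499818e-02,  1.21021666e+00,
       -2.05625510e-05,  1.57080047e+00]), 'dq': array([ 4.99559698e-05, -1.07770123e-03,  1.32377329e-03, -1.88527094e-03,
        7.34144764e-04, -1.53852061e-04]), 'joint_efforts': array([ 4.44162642e-04, -5.40767491e+01,  3.40540516e+01,  1.12081316e-02,
        5.75403942e-05, -1.30319094e-05]), 'eef_pos': array([ 0.23332127, -0.55221792,  0.23051849]), 'tcp_rot': array([-7.57892014e-04,  9.80088868e-01,  1.98557826e-01, -1.64036009e-04]), 'contact_force': array([0.24713853, 0.1336202 , 0.26698559]), 'torque': array([-0.04079099,  0.02676087,  0.0361721 ]), 'finger_force': 0.0, 'opening': 0.9980158603147152} 0.0187
```

View pics/scene0.png

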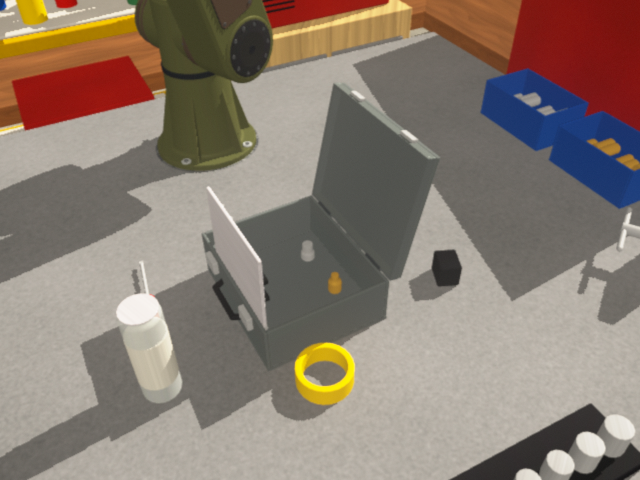

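View pics/top0.png

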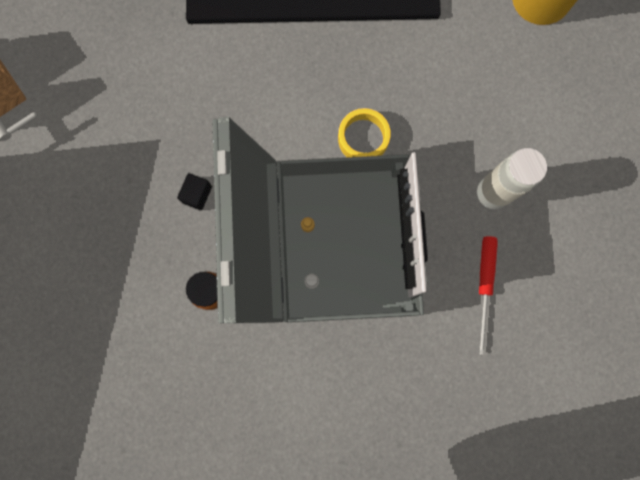

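The scene view shows the flap's free edge from (209,188) to (263,266) and the cover's free edge from (335,86) to (437,157). The top view shows the case rim's -x corners near (411,155) and (421,313), and the cover edge on the line x≈218–222. Next I fit the case pose and both joint angles.

```bash
cat > h.py <<'E'
import numpy as np
from plant import manip
def proj(n,X):
    c=manip.get_calibration(n); f=240/np.tan(np.radians(c["vertical_fov"])/2)
    p=c["R"]@np.asarray(X)+c["t"]; return np.array([c["cx"],c["cy"]])+f*p[:2]/p[2]
def W(p,X):
    c,s=np.cos(p[2]),np.sin(p[2]); return np.array([p[0]+c*X[0]-s*X[1],p[1]+s*X[0]+c*X[1],X[2]])
def cov(th,s,y,d): return [.11-s*np.cos(th)+d*np.sin(th),y,.09+s*np.sin(th)+d*np.cos(th)]
def flap(th,s,y,d=0): return [-.095+s*np.cos(th)-d*np.sin(th),y,.064+s*np.sin(th)+d*np.cos(th)]
E
python3 - <<'E'
from h import *
from scipy.optimize import least_squares
m=[("scene",lambda p:[-.11,.13,.09],(203,235)),("scene",lambda p:[.11,.13,.09],(312,197)),("scene",lambda p:[.11,-.13,.09],(387,287)),("scene",lambda p:[-.11,-.13,0],(268,362)),
("top",lambda p:[-.11,.13,.09],(422,313)),("top",lambda p:[.11,-.13,.09],(277,162)),
("top",lambda p:cov(p[3],.22,-.13,.023),(217,120)),("top",lambda p:cov(p[3],.22,.13,.023),(222,322)),
("scene",lambda p:cov(p[3],.22,.13,.015),(335,86)),("scene",lambda p:cov(p[3],.22,-.13,.023),(437,157)),
("scene",lambda p:flap(p[4],.14,.1),(209,189)),("scene",lambda p:flap(p[4],.14,-.1),(263,266)),
("top",lambda p:flap(p[4],.14,-.1),(413,154)),("top",lambda p:flap(p[4],.14,.1),(422,293))]
r=least_squares(lambda p:np.concatenate([proj(n,W(p,f(p)))-u for n,f,u in m]),[.55,0,1.57,1.7,1.5],loss="soft_l1",f_scale=2)
p=r.x;np.save("p.npy",p);print(p.round(4));print(r.fun.reshape(-1,2).round(1))
for k,v in dict(fe=flap(p[4],.14,0),ce=cov(p[3],.22,0,.019),hinge=[.11,0,.09],mx=[-.11,0,.09],py=[0,.13,.09],ny=[0,-.13,.09]).items(): print(k,W(p,v).round(3))
# loose part positions on known heights (top view)
for n,u,z in [("spray",(526,168),.18),("jar",(202,288),.075),("driver",(488,265),.026),("relay",(193,190),.045)]:
    s=least_squares(lambda q:proj("top",[*q,z])-u,[.5,0]).x;print(n,s.round(3))
E
```

```text
[ 0.5419 -0.0283  1.6002  1.7483  1.5388]
[[-2.5 -1.5]
 [-0.8 -2.1]
 [ 2.3 -5.5]
 [-0.2 10.2]
 [ 1.3  1.7]
 [-1.3 -2.1]
 [-0.4 -3.1]
 [ 0.4  0.5]
 [ 1.5 -3. ]
 [-0.8  1.1]
 [-0.8 -2.5]
 [-2.3 -4.2]
 [-1.4 -2.2]
 [-0.1 -1.2]]
fe [ 0.545 -0.119  0.204]
ce [0.537 0.139 0.303]
hinge [0.539 0.082 0.09 ]
mx [ 0.545 -0.138  0.09 ]
py [ 0.412 -0.032  0.09 ]
ny [ 0.672 -0.024  0.09 ]
spray [ 0.624 -0.286]
jar [0.465 0.206]
driver [ 0.497 -0.266]
relay [0.632 0.228]
```

Residuals are a few pixels, except for one case-base corner I misread, and the fitted values match the given sizes. I'll shut the fingers and travel high to the flap's outer side, turning the tool's y axis along the flap width.

Request:
carry_out(
  steps=[
    [0.62,0.73,0.1,1],
    [0.62,0.73,0.1,1],
    [0.62,0.73,0.1,1],
    [0.62,0.73,0.1,1],
    [0.62,0.73,0.1,1],
  ],
  grip=1,
  grip_force=20,
)

```text
clock: 0.6
eef_pos: [0.3892, -0.3685, 0.2562]
tcp_rot: [-0.0, 0.913, 0.407, -0.0]
contact_force: [0.1, -0.7, -0.4]
opening: 0.141
finger_force: 0.0
```

Request:
carry_out(
  steps=[
    [0.62,0.73,0.05,1],
    [0.62,0.73,0.05,1],
    [0.62,0.73,0.05,1],
    [0.62,0.73,0.05,1],
    [0.62,0.7,0,1],
  ],
)

```text
clock: 1.1
eef_pos: [0.5445, -0.1874, 0.2664]
tcp_rot: [0.0, 0.803, 0.596, -0.0]
contact_force: [0.2, 0.1, -0.2]
opening: 0.003
finger_force: 0.0
```

Request:
carry_out(
  steps=[
    [0,0,0,1],
    [0,0,0,1],
    [0,0,0,1],
    [0,0,0,0.7],
    [0,0,0,0],
  ],
)

```text
clock: 1.6
eef_pos: [0.5433, -0.189, 0.2658]
tcp_rot: [-0.0, 0.698, 0.716, -0.0]
contact_force: [0.0, -0.8, -0.1]
opening: -0.0
finger_force: 0.0
```

Request:
carry_out(
  steps=[
    [0,0,-0.9,0],
    [0,0,-0.84,0],
    [0,0.5,0,0],
    [0,0.4,0,0],
    [0,0.2,0,0],
  ],
)

```text
clock: 2.1
eef_pos: [0.5429, -0.1332, 0.1786]
tcp_rot: [-0.001, 0.699, 0.716, -0.0]
contact_force: [-0.2, -1.3, -1.0]
opening: 0.0
finger_force: 0.7
```

Request:
carry_out(
  steps=[
    [0,0.28,-0.03,0],
    [0,0.28,-0.04,0],
    [0,0.31,-0.13,0],
    [0,0.32,-0.13,0],
    [0,0,0,0],
  ],
)

```text
clock: 2.6
eef_pos: [0.5429, -0.0723, 0.1616]
tcp_rot: [-0.001, 0.698, 0.717, -0.0]
contact_force: [0.5, -0.9, 0.2]
opening: 0.001
finger_force: 0.0
```

Contact looks as expected (about 1 N), so I continue along the arc and press flat.

Request:
carry_out(
  steps=[
    [0,0.22,-0.18,0],
    [0,0.2,-0.18,0],
    [0,0.18,-0.23,0],
    [0,0.16,-0.23,0],
    [0,0.12,-0.26,0],
  ],
)

```text
clock: 3.1
eef_pos: [0.5434, -0.0298, 0.1077]
tcp_rot: [-0.0, 0.698, 0.716, 0.0]
contact_force: [0.6, 0.3, 0.5]
opening: 0.003
finger_force: 0.5
```

Request:
carry_out(
  steps=[
    [0,0.1,-0.26,0],
    [0,0.05,-0.28,0],
    [0,0,-0.28,0],
    [0,0,0,0],
    [0,0,0,0],
  ],
)

```text
clock: 3.6
eef_pos: [0.5431, -0.0229, 0.067]
tcp_rot: [-0.0, 0.698, 0.716, -0.0]
contact_force: [-0.5, 0.5, 2.7]
opening: -0.002
finger_force: 0.8
```

Request:
carry_out(
  steps=[
    [0,0,-0.08,0],
    [0,0,0,0],
    [0,0,0,0],
  ],
)

```text
clock: 3.9
eef_pos: [0.5434, -0.0228, 0.0665]
tcp_rot: [0.0, 0.698, 0.716, 0.001]
contact_force: [-12.4, 1.3, 32.3]
opening: -0.002
finger_force: 16.4
```

The flap is on its stop: 32 N at z=0.0665. I'll rise clear and check.

Request:
carry_out(
  steps=[
    [0,0,0.4,0],
    [0,0,0.9,0],
    [0,0,0.9,0],
    [0,0,0.9,0],
    [0,0,0.9,0],
  ],
)

```text
clock: 4.4
eef_pos: [0.5432, -0.0232, 0.2648]
tcp_rot: [-0.0, 0.698, 0.716, -0.0]
contact_force: [1.2, -0.1, -0.2]
opening: -0.004
finger_force: 0.0
```

Request:
carry_out(
  steps=[
    [0,0,0.9,0],
    [0,0,0.9,0],
    [0,0,0.5,0],
    [0,0,0,0],
  ],
)

```text
clock: 4.8
eef_pos: [0.5454, -0.0234, 0.3823]
tcp_rot: [0.002, 0.698, 0.716, 0.002]
contact_force: [0.8, 0.2, -0.5]
opening: 0.001
finger_force: 0.0
```

```bash
python3 - <<'E'
from plant import manip
import cv2
cv2.imwrite("pics/scene1.png",manip.capture("scene")[:,:,::-1])
E
```

```text
(no output)
```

View pics/scene1.png

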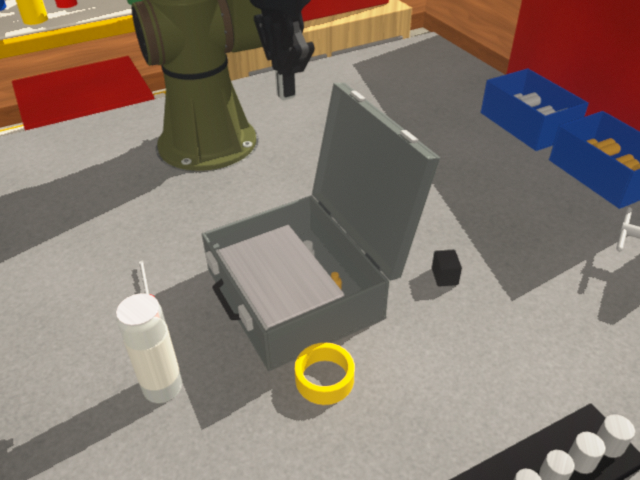

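The flap lies flat inside the case, the cover is still standing open with its edge at (335,86)–(437,157), and the parts are undisturbed. Next I go over the cover to its outer side.

Request:
carry_out(
  steps=[
    [0,0.95,0,0],
    [0,0.95,0,0],
    [0,0.95,0,0],
    [0,0.95,0,0],
    [0,0.95,0,0],
  ],
)

```text
clock: 5.35
eef_pos: [0.5428, 0.2159, 0.3764]
tcp_rot: [-0.001, 0.699, 0.716, -0.001]
contact_force: [0.9, -0.4, -0.3]
opening: 0.001
finger_force: 0.0
```

Request:
carry_out(
  steps=[
    [0,0,0,0],
    [0,0,-0.9,0],
    [0,0,-0.9,0],
    [0,0,-0.2,0],
    [0,0,0,0],
  ],
)

```text
clock: 5.85
eef_pos: [0.5419, 0.2132, 0.2762]
tcp_rot: [-0.001, 0.699, 0.716, -0.003]
contact_force: [0.6, 0.2, 0.7]
opening: 0.004
finger_force: 0.0
```

Request:
carry_out(
  steps=[
    [0,-0.5,0.03,0],
    [0,-0.4,0.03,0],
    [0,-0.35,0.03,0],
    [0,-0.35,0.04,0],
    [0,-0.34,0.04,0],
  ],
)

```text
clock: 6.35
eef_pos: [0.5451, 0.1172, 0.2898]
tcp_rot: [0.001, 0.698, 0.716, 0.002]
contact_force: [1.4, 3.9, 2.8]
opening: 0.002
finger_force: 1.8
```

Request:
carry_out(
  steps=[
    [0,-0.35,0,0],
    [0,-0.35,0,0],
    [0,-0.36,-0.02,0],
    [0,-0.37,-0.11,0],
    [0,-0.37,-0.12,0],
  ],
)

```text
clock: 6.85
eef_pos: [0.5447, 0.0263, 0.2765]
tcp_rot: [0.001, 0.698, 0.716, 0.001]
contact_force: [2.4, 1.7, 1.5]
opening: -0.0
finger_force: 1.3
```

Request:
carry_out(
  steps=[
    [0,-0.38,-0.2,0],
    [0,-0.28,-0.16,0],
    [0,-0.28,-0.18,0],
    [0,-0.26,-0.2,0],
    [0,-0.24,-0.22,0],
  ],
)

```text
clock: 7.35
eef_pos: [0.5437, -0.0458, 0.2263]
tcp_rot: [0.0, 0.698, 0.716, 0.0]
contact_force: [1.8, 1.2, 2.5]
opening: -0.001
finger_force: 0.9
```

Request:
carry_out(
  steps=[
    [0,-0.22,-0.24,0],
    [0,-0.2,-0.26,0],
    [0,-0.17,-0.28,0],
    [0,-0.15,-0.29,0],
    [0,-0.14,-0.29,0],
  ],
)

```text
clock: 7.85
eef_pos: [0.5431, -0.0891, 0.1572]
tcp_rot: [-0.0, 0.698, 0.716, -0.0]
contact_force: [1.0, 0.7, 0.8]
opening: 0.001
finger_force: 0.6
```

Request:
carry_out(
  steps=[
    [0,-0.1,-0.28,0],
    [0,-0.07,-0.28,0],
    [0,-0.04,-0.2,0],
    [0,0,-0.2,0],
    [0,0,0,0],
  ],
)

```text
clock: 8.35
eef_pos: [0.543, -0.0997, 0.1129]
tcp_rot: [0.001, 0.698, 0.716, -0.0]
contact_force: [-8.8, -0.5, 23.0]
opening: -0.0
finger_force: 11.7
```

The cover is on its stop: 23 N at z=0.113, the stated shut height. I'll press a little more, hold, lift clear and check.

Request:
carry_out(
  steps=[
    [0,0,-0.03,0],
    [0,0,0,0],
    [0,0,0,0],
    [0,0,0,0],
  ],
)

```text
clock: 8.75
eef_pos: [0.5431, -0.0997, 0.1128]
tcp_rot: [0.001, 0.698, 0.716, -0.0]
contact_force: [-12.8, 0.0, 33.0]
opening: -0.0
finger_force: 16.5
```

Request:
carry_out(
  steps=[
    [0,0,0.3,0],
    [0,0,0.8,0],
    [0,0,0.9,0],
    [0,0,0.9,0],
    [0,0,0.9,0],
  ],
)

```text
clock: 9.25
eef_pos: [0.543, -0.0989, 0.3006]
tcp_rot: [-0.0, 0.698, 0.716, -0.0]
contact_force: [1.3, -0.7, -0.5]
opening: 0.003
finger_force: 0.0
```

Request:
carry_out(
  steps=[
    [-0.4,0,0.3,0],
    [-0.4,0,0,0],
    [0,0,0,0],
    [0,0,0,0],
  ],
)

```text
clock: 9.65
eef_pos: [0.5035, -0.0991, 0.3139]
tcp_rot: [-0.0, 0.698, 0.716, 0.0]
contact_force: [0.1, 0.5, -0.1]
opening: 0.001
finger_force: 0.0
```

```bash
python3 - <<'E'
from plant import manip
import cv2
cv2.imwrite("pics/scene2.png",manip.capture("scene")[:,:,::-1])
E
```

```text
(no output)
```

View pics/scene2.png

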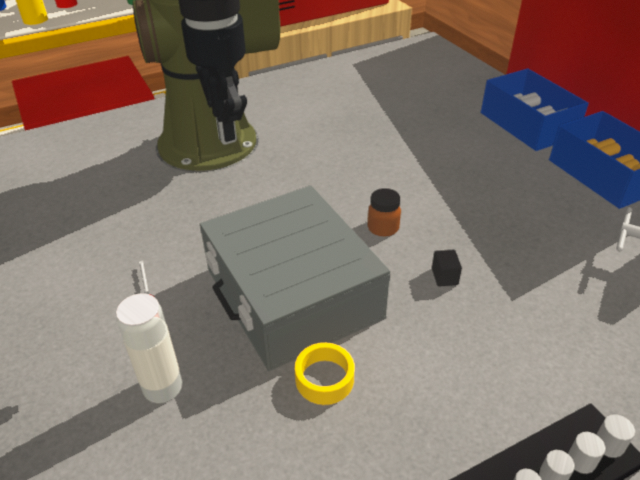

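The cover lies flush on the case (corners at (202,225), (312,188), (388,270)), every part in view is where it was, and the arm is clear.

```bash
python3 -c "
from plant import manip
print(manip.job_done())"
```

```text
the job is handed in; nothing more can be done
None
```

The flap was folded flat and the cover then pressed fully shut over it. The loose parts I could see had not moved, the arm ended clear, and the job was handed in at about 10 s with no verdict returned.

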